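# Slide a manuscript cover board off the sloping easel and stand it to dry

### The job

The oiled wooden cover board lies on the sloping easel, where no finger can get behind it: slide it along the ledge towards the drying rack until about a third of its length hangs out past the end of the easel, still lying on the slope, and grip it there by the overhanging part. Lift it away and stand it on its long edge, centred, in the one empty bay of the rack, lowering it right down before you let go. Do not let it fall, and leave the other two boards and the bottles, bowl, brush, cup and jar standing where they are.

Things in the scene. Friction and masses are not known exactly. Their poses are not given: they have to be found in the camera images.
- board_mid (a point): Centre of the loose cover board: dark wood, 190 x 150 x 8 mm, 0.12-0.24 kg. Axes: x = through the thickness (on the easel: out of the slope), y = along the 190 mm, z = along the 150 mm (on the easel: up the slope). It starts lying on the slope, its lower long edge on the ledge, at least 30 mm from both ends of the easel.
- easel_end (a point): End, nearest the rack, of the inner corner between the easel's slope and ledge. Axes: x = straight out of the slope, y = along the ledge into the easel (which covers y 0 to 320 mm), z = up the slope. On the ledge the board's centre has x = 4, z = 75 mm; at y = 95 mm its end is level with the easel's end; it tips off below about y = 0.
- easel: The fixed easel, light wood. The slope is 65 degrees from horizontal, rises towards the robot and looks away from it; 320 mm long, 12 mm panel, reaching 165 mm up from the ledge (15 mm above the board). Ledge 13 mm deep with a front lip 4 mm thick, 6 mm high. Past the ends the space behind the slope's plane is free. Origin under the middle of its foot.
- bay (a point): Destination: centre of the floor (cork lining, 13 mm above the table) of the one empty bay of the drying rack. Axes: x = across the bay, y = along it, z = up. The bay is 16 mm wide between two guide walls 200 mm long, 6 mm thick, rising 42 mm above this floor. A board standing in it has its centre 75 mm above this point.
- rack: The fixed drying rack, light wood, 190 x 210 mm, three parallel bays 60 mm apart along its x; which one is empty varies. Origin under its centre, on the table.
- cover_a: Other loose board standing in a bay, 190 x 8 x 100 mm high, leave alone; origin at the centre of its lower edge.
- cover_b: Second board like it, in another bay, leave alone; origin at the centre of its lower edge.
- oil: Clear oil bottle, 72 mm diameter, 170 mm high, leave alone; origin under its centre.
- ink: Small brown glass bottle, 44 mm diameter, 85 mm high, leave alone; origin under its centre.
- bowl: Blue plastic bowl, 150 mm diameter, 70 mm high, leave alone; origin under its centre.
- brush: Wide flat paint brush lying down, about 235 x 90 mm, 24 mm high, leave alone; origin 85 mm from the bristle tips, on the table; x points to the bristles.
- mug: White ceramic cup, 80 mm diameter, 95 mm high, leave alone; origin under its centre.
- jar: Glass jar, 80 mm diameter, 100 mm high, leave alone; origin under its centre.

How it is judged:
By the outcome, as a careful person would: the job done as asked, in the order asked, and still so for the second after the job is handed in, with the robot touching nothing.
It also fails if it takes over 54 s, if anything falls off the work surface, if the arm or the gripper's body presses on something with over 40 N, if the wrist force passes 120 N, or if a joint passes its speed limit or range.

### The arm

A 6-joint arm with a two-finger parallel gripper is mounted at the origin on the work surface. World frame = base frame: x ahead of the robot, y to its left, z up, the work surface at z = 0. Lengths are in mm, angles in rad, forces in N, time in s.
With the tool pointing down it reaches from about 400 to 925 mm from the base axis. Payload 12.5 kg.
Tool frame: the origin (TCP) lies midway between the tips of the shut fingers; the grasp point (between the pads) lies 19 mm behind it; z points along the fingers, y is the line along which they close (so a half turn about z gives the same grasp; the last joint's range is limited). The gripper opens to 95 mm and grips with 3 to 60 N. Pads are 20 mm wide; open, the fingers measure 119 mm over their backs; the gripper's body (75 mm by 180 mm) begins 59 mm behind the grasp point.
Start: joints at [1.102, 0.491, 1.559, -0, 1.092, -0.106], TCP at [221.793, 584.341, 214.661] pointing down, gripper open.
Joint ranges: [-3.1, 3.1], [-0.84, 2.19], [0.05, 2.79], [-1.13, 4.28], [0.06, 2.93], [-2.69, 2.69]. Speed limits (rad/s): [2.22, 2.22, 2.79, 3.14, 3.14, 3.14].

### API

Orientations are given as [roll, pitch, yaw] about the fixed x, y, z axes, in that order (R = Rz(yaw) Ry(pitch) Rx(roll)).
In Python, from cell import env gives the robot as it stands.
- The arm moves only by the tool arm_command, never from a script. Its argument "targets" is a list of rows, each a list of 5 numbers: the shift along the tool's x, y, z in mm, then the turn about the tool's z in degrees, then the opening, from 0 (shut) to 1 (fully open). In form: [[tx, ty, tz, roll, fingers], ...]. A call has 1 to 5 rows; each row is the pose to reach, as a shift and turn from the pose commanded when the call began, along the tool's axes at that moment; what a row does not reach only later rows make up. A row lasts 1/10 s, in which the tool goes at most 50 mm and 8.59 degrees, less where a joint would pass 70% of its speed; a pose out of reach is approached as far as the arm can. A call with a gripper value outside its range is refused whole. The fingers move at their own pace and stop on an object; the grip force is fixed at half the most. Time passes only in rows, so rows that repeat a pose let the fingers close. It gives the time, the measured TCP pose, the force, the opening and the grip force at its end, in the units of the state.
- env.state(): the state, without advancing time (a new reading comes with each control period).
- env.read_camera(name): name is "side" or "top"; returns a dict with "frame" (384x512x3 uint8, red, green, blue), "vertical_fov" (degrees; the focal length in pixels is half the picture's height over the tangent of half this angle, whatever the lens; pixels are square), "cx", "cy" (the principal point, pixels), "world_from_camera" (4x4, takes a point from camera to world coordinates). Camera axes: x right, y down, z forward; pixel columns grow to the right and rows downward; lengths in mm; the calibration is good to about 2 mm. A picture is of the moment at which its call begins. There is no depth.
- env.job_done(): hands the job in; it is judged then, once.
The state is a dict: "t": time; "joints": joint angles; "qvel": joint speeds; "tau": joint torques, N m; "eef_pos": TCP position; "tcp_rot": TCP orientation; "ft_force": force on the tool from outside, world axes, zero at the start; "moment": the same for the moment, N m; "opening": opening from 0.0 (shut) to 1.0 (fully open); "grip_force": force on a finger pad.
Only numpy, scipy, OpenCV 4.12 (cv2) and the standard library are available. Lean on these libraries where they do the work, as an engineer would, in place of code of your own. Each camera call takes 0.05 s, during which the arm holds its last target. There are 200 camera calls.

## Working session

There is one attempt and no reset: what is moved stays moved. The work goes in short steps, Python scripts to look and compute and a tool call to move; the robot and the scene stay as the last step left them, time stands still between calls to the robot, and variables do not carry over. Pictures are saved under pics/ and viewed, at most 10 in all, crops included, and the job is handed in when it is done.

Besides the shell and the picture viewer there is one more tool, called after "Call:" by a JSON object that holds its "method" and its "body", one argument or row to a line. arm_command: Moves the arm, as the interface text tells. Its arguments: {"type":"object","properties":{"targets":{"type":"array","items":{"type":"array","items":{"type":"number"}}}},"required":["targets"]}

```bash
ls; mkdir -p pics; cat > h.py <<'E'
import numpy as np,cv2
from cell import env
from scipy.spatial.transform import Rotation as R
def shot(n,f,crop=None,s=1):
    c=env.read_camera(n); im=c['frame'][:,:,::-1]
    np.save(f'pics/{n}.npy',np.array([c['vertical_fov'],c['cx'],c['cy']]+list(np.array(c['world_from_camera']).ravel())))
    cv2.imwrite(f'pics/{f}_raw.png',im)
    if crop: x0,y0,x1,y1=crop; im=im[y0:y1,x0:x1]
    if s!=1: im=cv2.resize(im,None,fx=s,fy=s,interpolation=cv2.INTER_CUBIC)
    cv2.imwrite(f'pics/{f}.png',im)
def cam(n):
    a=np.load(f'pics/{n}.npy'); return 192/np.tan(np.radians(a[0]/2)),a[1],a[2],a[3:].reshape(4,4)
def ray(n,u,v):
    f,cx,cy,T=cam(n); return T[:3,3],T[:3,:3]@np.array([(u-cx)/f,(v-cy)/f,1])
def onz(n,u,v,z):
    o,d=ray(n,u,v); return o+d*(z-o[2])/d[2]
def tri(p,q):
    A=[];b=[]
    for n,(u,v) in (('side',p),('top',q)):
        o,d=ray(n,u,v); d=d/np.linalg.norm(d); P=np.eye(3)-np.outer(d,d); A.append(P); b.append(P@o)
    return np.linalg.solve(sum(A),sum(b))
def proj(n,P):
    f,cx,cy,T=cam(n); p=(np.array(P)-T[:3,3])@T[:3,:3]; return np.array([cx+f*p[...,0]/p[...,2],cy+f*p[...,1]/p[...,2]]).T
E
python3 - <<'E'
from h import *
shot('side','s1',s=1.5); shot('top','t1',s=1.5)
for n in('side','top'):
    print(cam(n))
s=env.state(); print(s['eef_pos'],s['tcp_rot'],s['opening'],s['t'])
E
```

```text
pics
(np.float64(389.18154925549067), np.float64(261.1768795145472), np.float64(193.55591455707489), array([[ 9.91127702e-01, -1.08963622e-01,  7.61104918e-02,
         4.92629119e+02],
       [-1.32190983e-01, -7.48515447e-01,  6.49807794e-01,
        -8.68032360e+02],
       [-1.38355323e-02, -6.54103627e-01, -7.56278403e-01,
         9.70531253e+02],
       [ 0.00000000e+00,  0.00000000e+00,  0.00000000e+00,
         1.00000000e+00]]))
(np.float64(376.1487870829724), np.float64(258.53793437337083), np.float64(190.01934674109253), array([[-2.89500026e-02, -9.95556147e-01,  8.96094566e-02,
         4.70451171e+02],
       [-9.99168574e-01,  3.13960704e-02,  2.60086182e-02,
        -1.35258778e+02],
       [-2.87064245e-02, -8.87820034e-02, -9.95637332e-01,
         1.35994127e+03],
       [ 0.00000000e+00,  0.00000000e+00,  0.00000000e+00,
         1.00000000e+00]]))
[221.68686942 584.13854427 214.12346618] [-3.14061123e+00 -1.23742316e-04  2.77879570e+00] 0.998376624712071 0.1
```

View pics/s1.png

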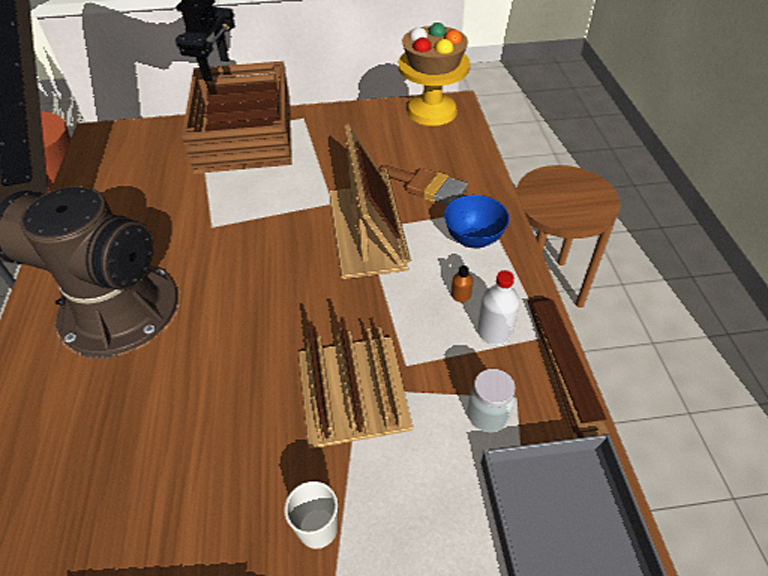

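View pics/t1.png

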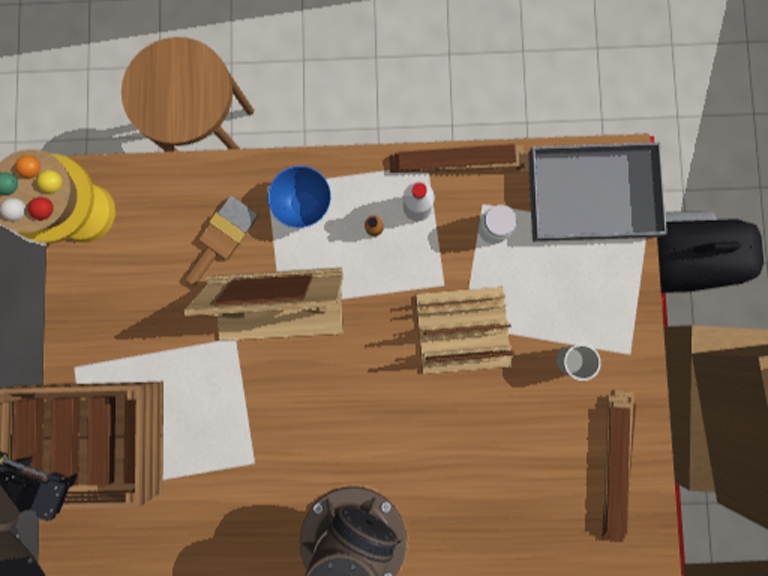

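The side and top views show the easel at about (370,200) side and (265,300) top. The rack is at (355,390) side and (463,330) top, with boards in the two bays nearest the robot, so the outer bay (largest x) is empty. I'll enlarge both.

```bash
python3 - <<'E'
import cv2,numpy as np
s=cv2.imread('pics/s1_raw.png');t=cv2.imread('pics/t1_raw.png')
z=lambda im,k:cv2.resize(im,None,fx=k,fy=k,interpolation=cv2.INTER_CUBIC)
# side: easel x 215-285,y 75-190 ; rack x 190-290,y 190-305
a=z(s[75:190,205:290],5); b=z(s[190:305,190:285],5)
A=np.zeros((575,800,3),np.uint8);A=np.zeros((575,0,3),np.uint8)
cv2.imwrite('pics/c1.png',z(np.hstack([s[78:193,205:285],s[195:310,195:275]]),5))
cv2.imwrite('pics/c2.png',np.vstack([z(t[172:232,118:238],5)[:, :600],z(t[186:256,262:350],5)[:,:440].copy() if 0 else np.pad(z(t[188:248,262:350],5),((0,0),(0,160),(0,0)))]))
E
```

```text
(no output)
```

View pics/c1.png

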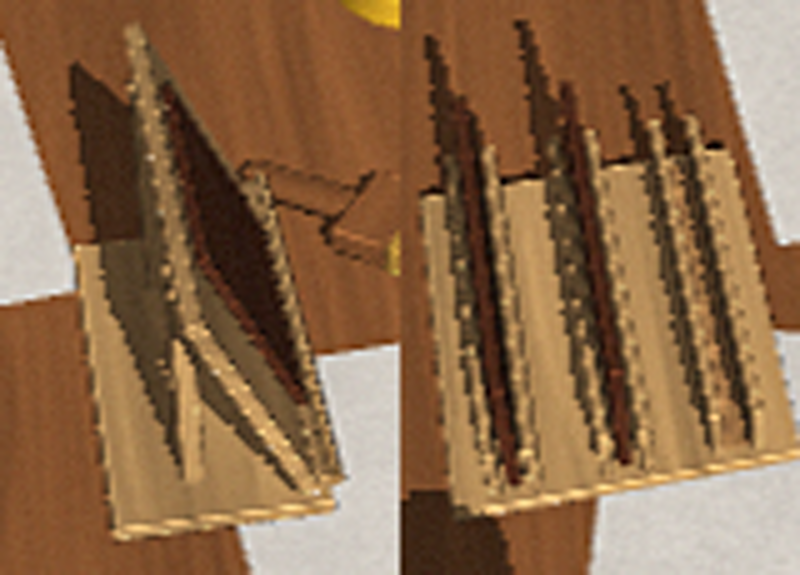

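View pics/c2.png

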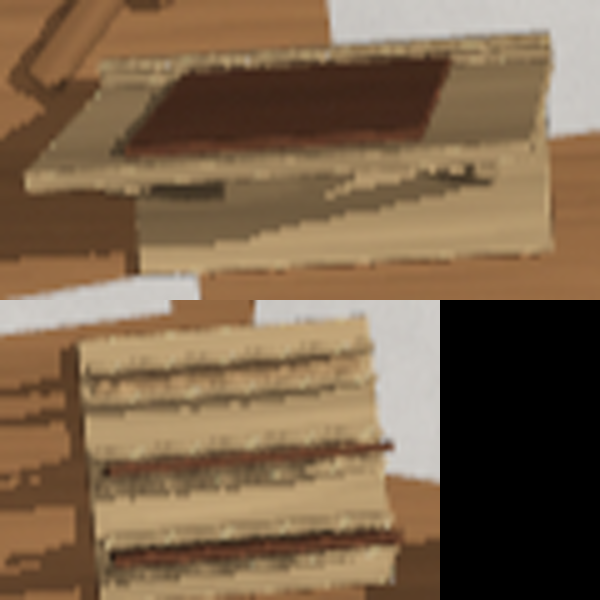

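The crops give the easel's panel ends, lip and board corners, and the rack's base corners and walls. In c1 the near top is (195,325), the far top (133,28) and the board's upper near corner (200,262). In c2 the lip runs (100,65) to (551,35) and the rack corners are (80,342), (368,320) and (395,582). I'll fit the models to these.

```bash
cat > fit.py <<'E'
from h import *
from scipy.optimize import least_squares
c1=lambda u,v:(205+u/5,78+v/5); c1r=lambda u,v:(195+(u-400)/5,195+v/5)
c2=lambda u,v:(118+u/5,172+v/5); c2r=lambda u,v:(262+u/5,188+(v-300)/5)
S=np.radians(65)
def ER(yaw): return R.from_euler('z',yaw).as_matrix()@np.array([[np.sin(S),0,-np.cos(S)],[0,1,0],[np.cos(S),0,np.sin(S)]])
def EP(p,q): return p[:3]+ER(p[3])@np.array(q)
def BP(p,q): return np.array([p[0],p[1],13])+R.from_euler('z',p[2]).as_matrix()@np.array(q)
if __name__=='__main__':
    E=[('top',c2(551,35),(15,0,6),0),('top',c2(100,65),(15,320,6),0),('top',c2(25,180),(-6,320,165),0),('top',c2(548,145),(-6,0,165),0),
     ('side',c1(195,325),(-6,0,165),0),('side',c1(133,28),(-6,320,165),0),('side',c1(315,490),(-6,0,0),0),
     ('top',c2(182,75),(8,95,2),1),('top',c2(120,155),(6,95,150),1),('top',c2(450,60),(8,-95,2),1),('top',c2(425,138),(6,-95,150),1),
     ('side',c1(200,262),(6,-95,150),1),('side',c1(303,403),(8,-95,4),1),('side',c1(165,88),(6,95,150),1)]
    def f(p): return np.concatenate([proj(n,EP(p,np.array(q)+[0,p[4]*b,0]))-uv for n,uv,q,b in E])
    r=least_squares(f,[500,50,30,0,160],x_scale=[1,1,1,.01,1],loss='soft_l1'); print(r.x.round(3)); print(f(r.x).reshape(-1,2).round(1).tolist())
    B=[('top',c2r(80,342),(35,105,-3)),('top',c2r(368,320),(35,-105,-3)),('top',c2r(395,582),(-155,-105,-13)),
     ('side',c1r(655,120),(-11,100,42)),('side',c1r(690,118),(11,100,42)),('side',c1r(420,195),(-155,105,-3)),('side',c1r(725,148),(35,105,-3)),('side',c1r(470,515),(-155,-105,-13)),
     ('side',c1r(462,100),(-120,95,100)),('side',c1r(570,85),(-60,95,100))]
    g=lambda p:np.concatenate([proj(n,BP(p,q))-uv for n,uv,q in B])
    r2=least_squares(g,[600,-100,0],x_scale=[1,1,.01],loss='soft_l1'); print(r2.x.round(3)); print(g(r2.x).reshape(-1,2).round(1).tolist())
    np.save('pose.npy',np.concatenate([r.x,r2.x]))
    I={}
    for n,f0 in(('side','s1'),('top','t1')):
        im=cv2.resize(cv2.imread(f'pics/{f0}_raw.png'),None,fx=5,fy=5,interpolation=cv2.INTER_CUBIC)
        def pl(pts,c): cv2.polylines(im,[(proj(n,np.array(pts))*5+2).astype(int)],True,c,1)
        p=r.x; e=lambda x,y0,y1,z0,z1:[EP(p,(x,y,z)) for y,z in((y0,z0),(y1,z0),(y1,z1),(y0,z1))]
        pl(e(0,0,320,0,165),(0,255,0)); pl(e(8,p[4]-95,p[4]+95,0,150),(0,0,255))
        b=lambda x0,x1,y,z:[BP(r2.x,q) for q in((x0,-y,z),(x1,-y,z),(x1,y,z),(x0,y,z))]
        pl(b(-8,8,100,42),(0,255,0));pl(b(-14,14,100,42),(0,255,0));pl(b(-155,35,105,-3),(0,255,255)); pl(b(-64,-56,95,100),(255,0,255)); pl(b(-124,-116,95,100),(255,0,255))
        I[n]=im
    s,t=I['side'],I['top']
    cv2.imwrite('pics/ov.png',np.vstack([np.hstack([s[400:940:,1025:1400],np.zeros((540,25,3),np.uint8),s[980:1520,980:1380]])]))
    a=t[870:1150,590:1190]; b_=t[950:1250,1310:1750]; cv2.imwrite('pics/ov2.png',np.vstack([a,np.pad(b_,((0,0),(0,160),(0,0)))]))
E
python3 fit.py
```

```text
[6.18407e+02 2.39800e+00 4.55900e+01 3.80000e-02 1.67617e+02]
[[0.2, 0.1], [-0.2, 0.4], [0.8, 0.3], [-2.2, 0.4], [-0.9, 1.4], [-1.3, 0.3], [-1.6, -0.1], [0.2, -1.2], [0.6, -1.2], [0.2, -2.0], [-0.6, -1.9], [0.4, -0.1], [0.1, -0.4], [-0.5, -0.7]]
[ 5.42335e+02 -2.74163e+02  4.60000e-02]
[[-0.5, -1.6], [0.4, -1.7], [-0.5, -0.9], [-0.2, 0.5], [0.2, -0.3], [-0.2, 0.4], [1.1, 0.2], [-3.9, 2.3], [-0.8, -0.8], [-1.0, -1.0]]
```

View pics/ov.png

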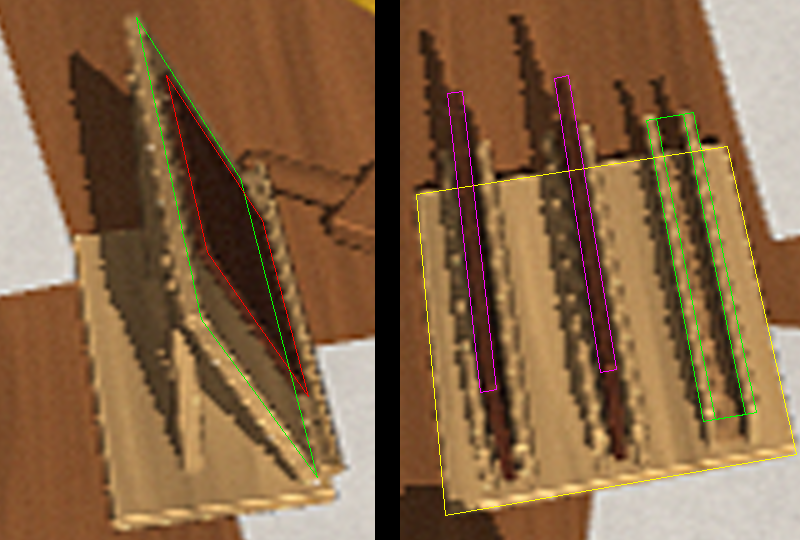

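View pics/ov2.png

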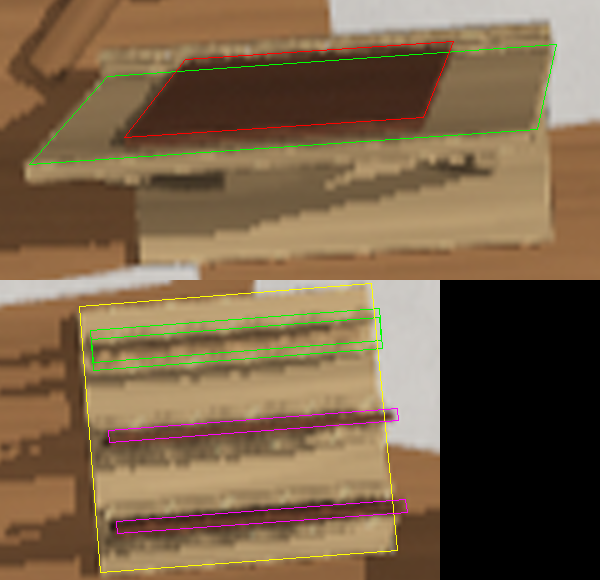

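The overlays agree with the scene to within about 1 px (roughly 4 mm), which is enough for the approach. I'll push the board's far end low down with shut fingers, then roll 90° to grip.

```bash
cat > go.py <<'E'
from fit import *
P=np.load('pose.npy'); pe,bc,pb=P[:4],P[4],P[5:]
def to(w,ang=None):
    "world target, desired world angle (deg) of tool y -> tool shift + roll"
    s=env.state(); Rt=R.from_euler('xyz',s['tcp_rot']).as_matrix(); d=Rt.T@(np.array(w)-s['eef_pos'])
    r=0
    if ang is not None:
        cur=np.degrees(np.arctan2(Rt[1,1],Rt[0,1])); r=-((ang-cur+90)%180-90)
    print('target',np.round(w),'shift',d.round(1),'roll',round(r,1))
def st():
    s=env.state(); q=ER(pe[3]).T@(s['eef_pos']-pe[:3]); print('t',round(s['t'],2),'pos',np.round(s['eef_pos'],1),'rot',np.round(s['tcp_rot'],3),'easel',q.round(1),'F',np.round(s['ft_force'],1),'op',round(s['opening'],3),'g',round(s['grip_force'],1),'q',np.round(s['joints'],2))
E
python3 - <<'E'
from go import *
st()
print('oil',onz('top',279,128,170),'bowl',onz('top',200,131,70),'brush',onz('top',158,155,15),'fruit',onz('top',28,130,150))
yaw=np.degrees(pe[3])
for h in (30,):
    w=EP(pe,(0,bc+95+12+28,h)); w=w+ER(pe[3])@[0,0,0]; w[:2]+=R.from_euler('z',pe[3]).as_matrix()[:2,0]*(10+8)
    print(w)
    a=w.copy(); a[0]+=0; a[2]=270; to(a,90+yaw); to(w,90+yaw)
E
```

```text
t 0.1 pos [221.7 584.1 214.1] rot [-3.141 -0.     2.779] easel [-268.1  596.4  311. ] F [-0.7  0.8  0.1] op 0.998 g 0.0 q [ 1.1   0.49  1.56  0.    1.09 -0.11]
oil [ 775.85875852 -175.8554885   170.        ] bowl [800.8720692   97.82075491  70.        ] brush [731.33088227 263.05644571  15.        ] fruit [804.61620384 659.8137255  150.        ]
[612.25428401 304.99878773  72.77928995]
target [612. 305. 270.] shift [-464.2 -122.4  -55.8] roll -23.0
target [612. 305.  73.] shift [-464.2 -122.2  141.4] roll -23.0
```

Call:
{"method": "arm_command", "body": {
  "targets": [
    [0,0,-50,0,0],
    [-50,-13,-56,-8,0],
    [-98,-26,-56,-16,0],
    [-145,-39,-56,-23,0],
    [-192,-50,-56,-23,0]
  ]
}}

```text
t: 0.6
eef_pos: [384.7, 468.0, 270.6]
tcp_rot: [-3.141, -0.0, -3.098]
ft_force: [0.1, 0.2, -0.5]
opening: 0.637
grip_force: 0.0
```

```bash
python3 - <<'E'
from go import *
st()
w=EP(pe,(0,bc+95+12+28,30)); w[:2]+=R.from_euler('z',pe[3]).as_matrix()[:2,0]*18
w[2]=270; to(w,90+np.degrees(pe[3]))
E
```

```text
t 0.6 pos [384.7 468.  270.6] rot [-3.141 -0.    -3.098] easel [-100.6  474.1  295.2] F [ 0.1  0.2 -0.5] op 0.637 g 0.0 q [ 0.77  0.41  1.53 -0.    1.19 -0.84]
target [612. 305. 270.] shift [-220.3 -172.7    0.6] roll 0.3
```

Call:
{"method": "arm_command", "body": {
  "targets": [
    [-39,-31,0,0,0],
    [-78,-62,0,0,0],
    [-117,-92,0,0,0],
    [-156,-122,0,0,0],
    [-192,-151,0,0,0]
  ]
}}

```text
t: 1.1
eef_pos: [582.8, 324.4, 270.3]
tcp_rot: [-3.141, -0.0, -3.103]
ft_force: [1.3, 1.1, -0.1]
opening: 0.214
grip_force: 0.0
```

Call:
{"method": "arm_command", "body": {
  "targets": [
    [-28,-22,0,0,0],
    [-28,-22,45,0,0],
    [-28,-22,90,0,0],
    [-28,-22,130,0,0],
    [-28,-22,160,0,0]
  ]
}}

```text
t: 1.6
eef_pos: [609.2, 304.5, 107.6]
tcp_rot: [-3.141, -0.003, -3.103]
ft_force: [0.1, 0.0, 0.5]
opening: 0.006
grip_force: 0.0
```

```bash
python3 - <<'E'
from go import *
st(); shot('side','s2'); shot('top','t2')
z=lambda im,k:cv2.resize(im,None,fx=k,fy=k,interpolation=cv2.INTER_CUBIC)
s=cv2.imread('pics/s2_raw.png');t=cv2.imread('pics/t2_raw.png')
cv2.imwrite('pics/v2.png',np.hstack([z(s[60:180,205:300],4),z(t[130:250,100:205],4)]))
E
```

```text
t 1.6 pos [609.2 304.5 107.6] rot [-3.141e+00 -3.000e-03 -3.103e+00] easel [ 28.2 302.3  55.3] F [0.1 0.  0.5] op 0.006 g 0.0 q [ 0.37  0.68  1.51  0.    0.95 -1.24]
```

View pics/v2.png

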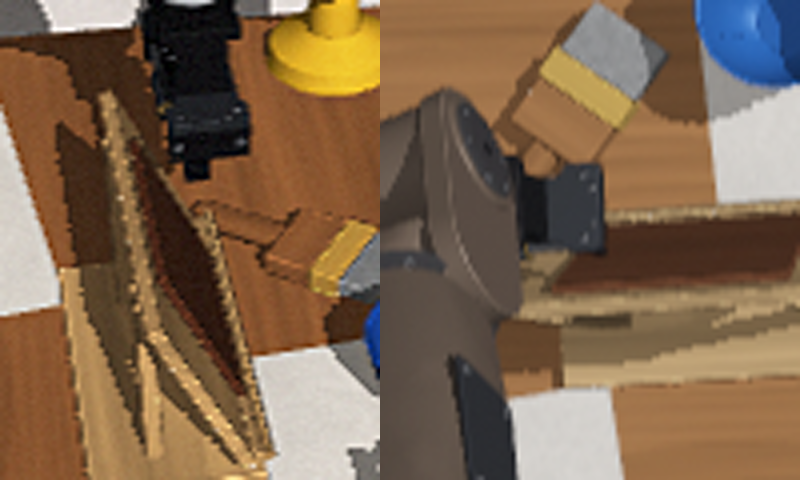

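The gripper is in front of the slope, past the board's far end, with its fingertips at about (197,178) in the side crop. Next I go down and feel for the panel.

Call:
{"method": "arm_command", "body": {
  "targets": [
    [0,0,17,0,0],
    [0,0,34,0,0],
    [0,0,34,0,0],
    [2,0,34,0,0],
    [4,0,34,0,0]
  ]
}}

```text
t: 2.2
eef_pos: [606.6, 305.2, 78.4]
tcp_rot: [3.141, 0.002, -3.103]
ft_force: [-1.3, -0.3, 0.4]
opening: 0.002
grip_force: 0.0
```

Call:
{"method": "arm_command", "body": {
  "targets": [
    [1,0,0,0,0],
    [2,0,0,0,0],
    [2,0,0,0,0],
    [3,0,0,0,0],
    [3,0,0,0,0]
  ]
}}

```text
t: 2.7
eef_pos: [604.4, 305.1, 77.6]
tcp_rot: [3.141, 0.003, -3.103]
ft_force: [6.3, 0.2, 4.3]
opening: 0.007
grip_force: 3.3
```

```bash
python3 -c "
from go import *
st()"
```

```text
t 2.7 pos [604.4 305.1  77.6] rot [ 3.141e+00  3.000e-03 -3.103e+00] easel [ 11.2 303.   30.1] F [6.3 0.2 4.3] op 0.007 g 3.3 q [ 0.37  0.71  1.55 -0.    0.88 -1.24]
```

Call:
{"method": "arm_command", "body": {
  "targets": [
    [-2,0,0,0,0],
    [-2,-10,0,0,0],
    [-2,-20,0,0,0],
    [-2,-28,0,0,0],
    [-2,-36,0,0,0]
  ]
}}

```text
t: 3.2
eef_pos: [606.4, 268.0, 76.6]
tcp_rot: [3.141, -0.0, -3.104]
ft_force: [1.8, 3.4, 0.1]
opening: 0.01
grip_force: 1.5
```

Call:
{"method": "arm_command", "body": {
  "targets": [
    [0,-10,0,0,0],
    [0,-20,0,0,0],
    [0,-30,0,0,0],
    [0,-40,0,0,0],
    [0,-50,0,0,0]
  ]
}}

```text
t: 3.7
eef_pos: [608.2, 218.0, 76.6]
tcp_rot: [-3.142, -0.001, -3.103]
ft_force: [-0.1, 1.6, 1.8]
opening: 0.001
grip_force: 0.9
```

```bash
python3 - <<'E'
from go import *
st(); shot('side','s3'); shot('top','t3')
z=lambda im,k:cv2.resize(im,None,fx=k,fy=k,interpolation=cv2.INTER_CUBIC)
s=cv2.imread('pics/s3_raw.png');t=cv2.imread('pics/t3_raw.png')
cv2.imwrite('pics/v3.png',np.hstack([z(s[75:195,205:300],4),z(t[130:250,135:240],4)]))
E
```

```text
t 3.7 pos [608.2 218.   76.6] rot [-3.142e+00 -1.000e-03 -3.103e+00] easel [ 11.3 215.9  28.9] F [-0.1  1.6  1.8] op 0.001 g 0.9 q [ 0.24  0.67  1.63  0.    0.84 -1.37]
```

View pics/v3.png

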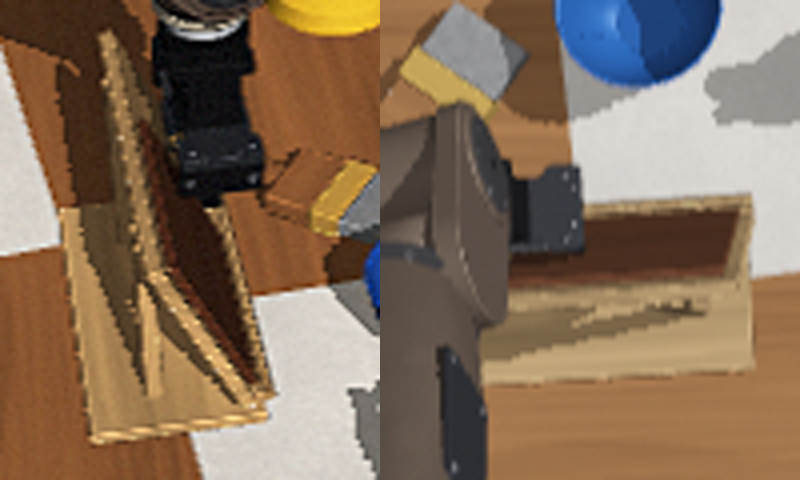

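The board slides evenly, and its near end is now about 14 mm short of the easel's end. I'll push 76 mm more.

Call:
{"method": "arm_command", "body": {
  "targets": [
    [0,-10,0,0,0],
    [0,-20,0,0,0],
    [0,-30,0,0,0],
    [0,-40,0,0,0],
    [0,-48,0,0,0]
  ]
}}

```text
t: 4.3
eef_pos: [610.3, 170.0, 76.7]
tcp_rot: [3.142, -0.0, -3.103]
ft_force: [0.5, 2.3, 0.1]
opening: 0.005
grip_force: 0.8
```

Call:
{"method": "arm_command", "body": {
  "targets": [
    [0,-8,0,0,0],
    [0,-16,0,0,0],
    [0,-22,0,0,0],
    [0,-28,0,0,0],
    [0,-28,0,0,0]
  ]
}}

```text
t: 4.8
eef_pos: [611.4, 142.2, 76.6]
tcp_rot: [-3.141, 0.0, -3.103]
ft_force: [0.1, 0.6, -0.4]
opening: 0.004
grip_force: 0.0
```

Call:
{"method": "arm_command", "body": {
  "targets": [
    [-2,8,0,0,0],
    [-5,20,0,0,0],
    [-5,20,-40,0,0],
    [-5,20,-85,0,0],
    [-5,20,-130,0,0]
  ]
}}

```text
t: 5.3
eef_pos: [615.4, 164.6, 208.0]
tcp_rot: [-3.142, -0.001, -3.102]
ft_force: [0.8, 0.7, -0.2]
opening: 0.002
grip_force: 0.0
```

```bash
python3 - <<'E'
from go import *
st(); shot('side','s4'); shot('top','t4')
z=lambda im,k:cv2.resize(im,None,fx=k,fy=k,interpolation=cv2.INTER_CUBIC)
s=cv2.imread('pics/s4_raw.png');t=cv2.imread('pics/t4_raw.png')
cv2.imwrite('pics/v4.png',np.hstack([z(s[85:205,205:300],4),z(t[150:270,165:270],4)]))
E
```

```text
t 5.3 pos [615.4 164.6 208. ] rot [-3.142e+00 -1.000e-03 -3.102e+00] easel [ 71.4 162.2 145.9] F [ 0.8  0.7 -0.2] op 0.002 g 0.0 q [ 0.16  0.51  1.54  0.    1.09 -1.45]
```

View pics/v4.png

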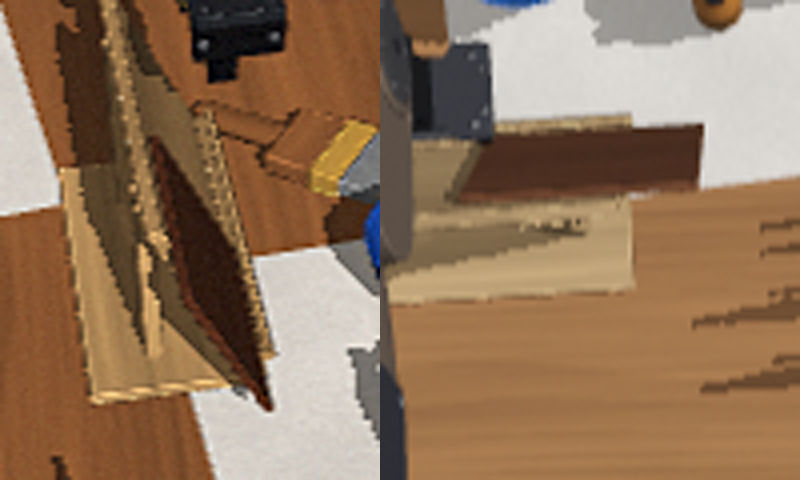

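The board now overhangs about 61 mm, from the lip end at (631,120) to the board corner at (703,125), and still lies flat on the slope. Next is the gripping pose.

```bash
python3 - <<'E'
from go import *
g=EP(pe,(5,-20,120)); print('board at grasp',g); g[2]-=19
a=g.copy(); a[2]=265; to(a,2.2); to(g,2.2)
E
```

```text
board at grasp [573.01571333 -19.33852316 156.46008209]
target [573. -19. 265.] shift [  51.5 -182.3  -52.8] roll -89.9
target [573. -19. 137.] shift [  52.8 -182.4   74.7] roll -89.9
```

Call:
{"method": "arm_command", "body": {
  "targets": [
    [0,0,-40,8.5,1],
    [0,-40,-57,17,1],
    [15,-80,-57,25.5,1],
    [30,-120,-57,34,1],
    [45,-160,-57,42.5,1]
  ]
}}

```text
t: 5.9
eef_pos: [576.3, 1.2, 263.2]
tcp_rot: [-3.142, -0.0, 2.434]
ft_force: [0.7, -0.1, 0.7]
opening: 0.369
grip_force: 0.0
```

Call:
{"method": "arm_command", "body": {
  "targets": [
    [0,0,0,8.5,1],
    [0,0,0,17,1],
    [0,0,0,25.5,1],
    [0,0,0,34,1],
    [0,0,0,42.5,1]
  ]
}}

```text
t: 6.4
eef_pos: [577.0, 2.5, 263.1]
tcp_rot: [-3.141, -0.0, 1.691]
ft_force: [0.1, -0.2, 0.3]
opening: 0.79
grip_force: 0.0
```

```bash
python3 - <<'E'
from go import *
st()
g=EP(pe,(5,-20,120)); g[2]-=19
to(g,2.2)
E
```

```text
t 6.4 pos [577.    2.5 263.1] rot [-3.141 -0.     1.691] easel [ 54.4   1.7 214.6] F [ 0.1 -0.2  0.3] op 0.79 g 0.0 q [-0.11  0.38  1.62  0.    1.15 -0.23]
target [573. -19. 137.] shift [-21.2  -6.5 125.6] roll 4.7
```

Call:
{"method": "arm_command", "body": {
  "targets": [
    [-10,-3,0,4.7,1],
    [-21,-6.5,0,4.7,1],
    [-21,-6.5,20,4.7,1],
    [-21,-6.5,50,4.7,1],
    [-21,-6.5,80,4.7,1]
  ]
}}

```text
t: 6.9
eef_pos: [573.1, -20.0, 182.7]
tcp_rot: [3.141, 0.0, 1.618]
ft_force: [0.4, -0.3, -0.9]
opening: 0.998
grip_force: 0.0
```

Call:
{"method": "arm_command", "body": {
  "targets": [
    [0,0,15,0,1],
    [0,0,30,0,1],
    [0,0,46,0,0.6],
    [0,0,46,0,0.45],
    [0,0,46,0,0.45]
  ]
}}

```text
t: 7.4
eef_pos: [573.1, -20.0, 137.7]
tcp_rot: [-3.141, -0.0, 1.616]
ft_force: [0.0, 0.1, 1.0]
opening: 0.804
grip_force: 0.0
```

```bash
python3 - <<'E'
from go import *
st(); shot('side','s5'); shot('top','t5')
z=lambda im,k:cv2.resize(im,None,fx=k,fy=k,interpolation=cv2.INTER_CUBIC)
s=cv2.imread('pics/s5_raw.png');t=cv2.imread('pics/t5_raw.png')
cv2.imwrite('pics/v5.png',np.hstack([z(s[85:205,205:300],4),z(t[150:270,165:270],4)]))
E
```

```text
t 7.4 pos [573.1 -20.  137.7] rot [-3.141 -0.     1.616] easel [ -2.9 -20.7 103. ] F [0.  0.1 1. ] op 0.804 g 0.0 q [-0.15  0.51  1.77  0.    0.86 -0.2 ]
```

View pics/v5.png

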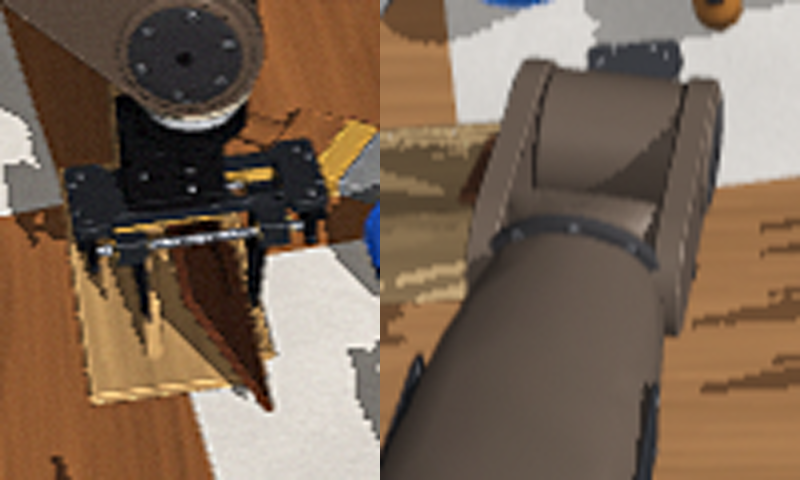

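The fingers straddle the overhang, at (150,300) and (255,290) in the side crop, with the board's end between them. I'll close in stages.

Call:
{"method": "arm_command", "body": {
  "targets": [
    [0,0,0,0,0.45],
    [0,0,0,0,0.45],
    [0,0,0,0,0.45],
    [0,0,0,0,0.45],
    [0,0,0,0,0.4]
  ]
}}

```text
t: 8.0
eef_pos: [573.0, -20.1, 137.7]
tcp_rot: [3.141, -0.0, 1.615]
ft_force: [0.5, -0.5, -0.0]
opening: 0.421
grip_force: 0.0
```

Call:
{"method": "arm_command", "body": {
  "targets": [
    [0,0,0,0,0.35],
    [0,0,0,0,0.3],
    [0,0,0,0,0.3],
    [0,0,0,0,0.28],
    [0,0,0,0,0.28]
  ]
}}

```text
t: 8.5
eef_pos: [573.7, -20.2, 138.0]
tcp_rot: [3.14, 0.0, 1.615]
ft_force: [2.1, -1.3, 3.0]
opening: 0.28
grip_force: 10.2
```

Call:
{"method": "arm_command", "body": {
  "targets": [
    [0,2,-4,0,0.2],
    [0,5,-10,0,0.1],
    [0,10,-18,0,0],
    [0,17,-26,0,0],
    [0,25,-34,0,0]
  ]
}}

```text
t: 9.0
eef_pos: [600.3, -19.2, 172.7]
tcp_rot: [3.136, 0.001, 1.614]
ft_force: [7.8, -0.3, -2.5]
opening: 0.114
grip_force: 29.2
```

Call:
{"method": "arm_command", "body": {
  "targets": [
    [0,8,-10,0,0],
    [0,16,-20,0,0],
    [0,24,-30,0,0],
    [0,32,-42,0,0],
    [0,32,-54,0,0]
  ]
}}

```text
t: 9.5
eef_pos: [630.1, -17.5, 225.6]
tcp_rot: [-3.14, -0.0, 1.615]
ft_force: [-0.5, -0.8, -1.7]
opening: 0.077
grip_force: 30.0
```

```bash
python3 - <<'E'
from go import *
st(); shot('side','s6'); shot('top','t6')
z=lambda im,k:cv2.resize(im,None,fx=k,fy=k,interpolation=cv2.INTER_CUBIC)
s=cv2.imread('pics/s6_raw.png')
cv2.imwrite('pics/v6.png',z(s[50:210,190:350],3.5))
E
```

```text
t 9.5 pos [630.1 -17.5 225.6] rot [-3.14  -0.     1.615] easel [ 86.  -20.4 158.5] F [-0.5 -0.8 -1.7] op 0.077 g 30.0 q [-0.13  0.49  1.53 -0.    1.12 -0.18]
```

View pics/v6.png

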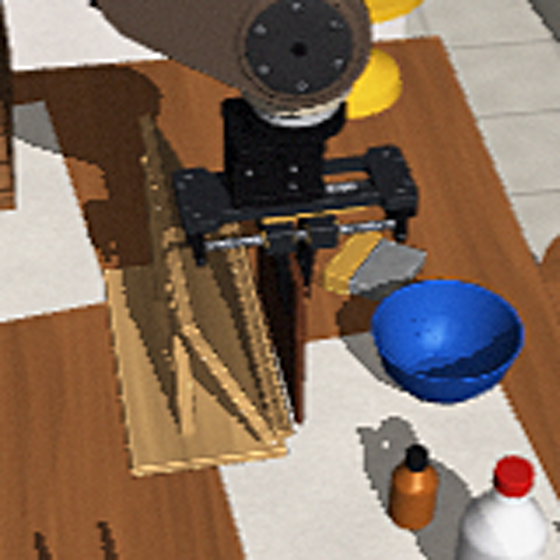

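The board hangs upright in the pads and clear of the easel (grip 30 N, opening 7.3 mm), with its near lower corner at about (302,425) in the crop. That was the last picture I may view, in fact one over the limit of 10, so from here I check with image code only. Next I carry it above the bay.

```bash
python3 - <<'E'
from go import *
w=BP(pb,(0,-53.5,0)); w[2]=235; print(pb); to(w,np.degrees(pb[2]))
print(proj('side',[[630,-59,z] for z in (124,274)]).round(1))
E
```

```text
[ 5.42335237e+02 -2.74163419e+02  4.59836016e-02]
target [ 545. -328.  235.] shift [-306.   -98.8   -8.1] roll -0.1
[[274.7 171.4]
 [275.4 133.2]]
```

Call:
{"method": "arm_command", "body": {
  "targets": [
    [-15,-5,-9,0,0],
    [-40,-13,-9,0,0],
    [-70,-23,-9,0,0],
    [-102,-33,-9,0,0],
    [-136,-44,-9,0,0]
  ]
}}

```text
t: 10.1
eef_pos: [590.6, -157.0, 234.6]
tcp_rot: [-3.141, -0.0, 1.615]
ft_force: [0.2, -0.4, -2.2]
opening: 0.08
grip_force: 30.0
```

Call:
{"method": "arm_command", "body": {
  "targets": [
    [-34,-11,0,0,0],
    [-68,-22,0,0,0],
    [-102,-33,0,0,0],
    [-132,-43,0,0,0],
    [-155,-50,0,0,0]
  ]
}}

```text
t: 10.6
eef_pos: [546.9, -314.7, 234.5]
tcp_rot: [-3.141, -0.0, 1.613]
ft_force: [0.5, 0.2, -2.0]
opening: 0.084
grip_force: 30.0
```

```bash
python3 - <<'E'
from go import *
st(); s=env.state(); w=BP(pb,(0,-53.5,0)); w[2]=s['eef_pos'][2]; to(w,np.degrees(pb[2]))
E
```

```text
t 10.6 pos [ 546.9 -314.7  234.5] rot [-3.141 -0.     1.613] easel [   4.2 -314.2  206.5] F [ 0.5  0.2 -2. ] op 0.084 g 30.0 q [-0.63  0.48  1.52 -0.    1.14 -0.67]
target [ 545. -328.  234.] shift [-12.8  -2.7  -0. ] roll -0.2
```

Call:
{"method": "arm_command", "body": {
  "targets": [
    [-7,-1.5,0,0,0],
    [-13,-2.5,0,0,0],
    [-13,-2.5,0,0,0],
    [-13,-2.5,0,0,0],
    [-13,-2.5,0,0,0]
  ]
}}

```text
t: 11.1
eef_pos: [547.1, -324.6, 234.7]
tcp_rot: [3.142, -0.0, 1.616]
ft_force: [-0.1, -0.1, -1.6]
opening: 0.083
grip_force: 30.0
```

```bash
python3 - <<'E'
from go import *
st(); s=env.state(); w=s['eef_pos']
shot('side','s7'); shot('top','t7')
def prof(n,f,P):  # P: (nx,ny,3)
    im=cv2.imread(f'pics/{f}_raw.png').astype(np.float32); uv=proj(n,P.reshape(-1,3)).astype(np.float32)
    v=cv2.remap(im,uv[:,0].reshape(P.shape[:2]),uv[:,1].reshape(P.shape[:2]),cv2.INTER_LINEAR)
    return v.mean(1)
xs=np.arange(-24,26,2)
for n,f in(('side','s1'),('top','t1')):
    P=np.array([[BP(pb,(x,y,42)) for y in range(-70,80,10)] for x in xs]); v=prof(n,f,P)
    print(n,[(int(x),int(a[2])) for x,a in zip(xs,v)])
# board near end face, held: z offsets along end
for n,f in(('side','s7'),):
  for zc in((-85,-60,-35)):
    P=np.array([[[w[0]+4+x,w[1]-41.5,w[2]+zc+k] for k in range(-8,9,4)] for x in np.arange(-16,18,2)])
    # bay y dir nearly world y
    v=prof(n,f,P); print(zc,[(int(x),int(a[2]),int(a[1])) for x,a in zip(np.arange(-16,18,2),v)])
P=np.array([[[w[0]+4,w[1]-41.5,w[2]+z]] for z in range(-125,-80,3)]); print('bottom',[(z,int(a[0,2]) if a.ndim>1 else int(a[2])) for z,a in zip(range(-125,-80,3),prof('side','s7',P))])
E
```

```text
t 11.1 pos [ 547.1 -324.6  234.7] rot [ 3.142 -0.     1.616] easel [   4.1 -324.1  206.7] F [-0.1 -0.1 -1.6] op 0.083 g 30.0 q [-0.64  0.49  1.5   0.    1.15 -0.68]
side [(-24, 138), (-22, 99), (-20, 84), (-18, 73), (-16, 73), (-14, 112), (-12, 164), (-10, 175), (-8, 162), (-6, 159), (-4, 153), (-2, 117), (0, 80), (2, 71), (4, 60), (6, 64), (8, 107), (10, 157), (12, 175), (14, 176), (16, 183), (18, 189), (20, 187), (22, 186), (24, 189)]
top [(-24, 153), (-22, 139), (-20, 125), (-18, 124), (-16, 140), (-14, 158), (-12, 168), (-10, 169), (-8, 167), (-6, 164), (-4, 157), (-2, 142), (0, 124), (2, 109), (4, 112), (6, 136), (8, 159), (10, 173), (12, 180), (14, 184), (16, 188), (18, 190), (20, 190), (22, 189), (24, 190)]
-85 [(-16, 190, 138), (-14, 142, 102), (-12, 97, 69), (-10, 77, 55), (-8, 65, 45), (-6, 63, 32), (-4, 86, 42), (-2, 103, 57), (0, 137, 92), (2, 188, 143), (4, 220, 176), (6, 214, 170), (8, 210, 166), (10, 210, 166), (12, 201, 156), (14, 167, 120), (16, 133, 81)]
-60 [(-16, 126, 89), (-14, 98, 69), (-12, 83, 59), (-10, 52, 38), (-8, 34, 19), (-6, 69, 36), (-4, 88, 46), (-2, 98, 54), (0, 119, 78), (2, 172, 129), (4, 214, 170), (6, 215, 171), (8, 209, 164), (10, 183, 137), (12, 145, 97), (14, 141, 85), (16, 142, 88)]
-35 [(-16, 103, 74), (-14, 79, 58), (-12, 45, 33), (-10, 18, 10), (-8, 43, 22), (-6, 79, 40), (-4, 92, 46), (-2, 91, 49), (0, 121, 79), (2, 183, 140), (4, 217, 173), (6, 210, 166), (8, 166, 120), (10, 134, 83), (12, 142, 86), (14, 145, 89), (16, 142, 86)]
bottom [(-125, 174), (-122, 172), (-119, 176), (-116, 174), (-113, 171), (-110, 181), (-107, 192), (-104, 202), (-101, 208), (-98, 199), (-95, 170), (-92, 148), (-89, 135), (-86, 134), (-83, 133)]
```

```bash
python3 - <<'E'
from go import *
s=env.state(); w=np.array(s['eef_pos']); st()
def prof(n,f,P):
    im=cv2.imread(f'pics/{f}_raw.png').astype(np.float32); uv=proj(n,P.reshape(-1,3)).astype(np.float32)
    return cv2.remap(im,uv[:,0].reshape(P.shape[:2]),uv[:,1].reshape(P.shape[:2]),cv2.INTER_LINEAR).mean(1)
L=lambda x,y,z:w+[x-.045*y,y,z]
F=lambda v:[tuple(int(c) for c in a[::-1]) for a in v]
xs=np.arange(-20,21,4); print('top x',list(zip(xs.tolist(),F(prof('top','t7',np.array([[L(x,y,48) for y in range(70,130,10)] for x in xs]))))))
ys=np.arange(110,176,5); print('top y',list(zip(ys.tolist(),F(prof('top','t7',np.array([[L(x,y,48) for x in(-2,0,2)] for y in ys]))))))
zs=np.arange(-116,-84,3); print('near bottom',list(zip(zs.tolist(),F(prof('side','s7',np.array([[L(x,-41.5,z) for x in(-3,-1,1)] for z in zs]))))))
E
```

```text
t 11.2 pos [ 547.1 -324.8  234.7] rot [ 3.142 -0.     1.616] easel [   4.1 -324.3  206.7] F [-1.2 -0.5 -2.3] op 0.083 g 30.0 q [-0.64  0.49  1.5   0.    1.15 -0.68]
top x [(-20, (152, 124, 89)), (-16, (131, 105, 74)), (-12, (65, 47, 33)), (-8, (44, 28, 21)), (-4, (68, 42, 30)), (0, (97, 68, 48)), (4, (183, 155, 113)), (8, (201, 173, 128)), (12, (169, 131, 90)), (16, (162, 117, 75)), (20, (165, 122, 82))]
top y [(110, (105, 77, 55)), (115, (112, 84, 59)), (120, (106, 77, 54)), (125, (108, 78, 55)), (130, (117, 87, 62)), (135, (119, 87, 61)), (140, (120, 86, 60)), (145, (125, 91, 64)), (150, (114, 87, 61)), (155, (192, 164, 121)), (160, (200, 171, 127)), (165, (119, 94, 66)), (170, (101, 70, 45)), (175, (119, 84, 54))]
near bottom [(-116, (92, 69, 44)), (-113, (100, 75, 47)), (-110, (116, 89, 56)), (-107, (131, 102, 64)), (-104, (142, 111, 70)), (-101, (144, 113, 72)), (-98, (135, 105, 67)), (-95, (110, 69, 44)), (-92, (97, 51, 31)), (-89, (90, 47, 28)), (-86, (92, 49, 30))]
```

Call:
{"method": "arm_command", "body": {
  "targets": [
    [-4.8,-1.9,0,0,0],
    [-4.8,-1.9,15,0,0],
    [-4.8,-1.9,35,0,0],
    [-4.8,-1.9,55,0,0],
    [-4.8,-1.9,70,0,0]
  ]
}}

```text
t: 11.7
eef_pos: [544.9, -330.4, 163.4]
tcp_rot: [-3.141, -0.001, 1.615]
ft_force: [-0.2, 0.2, -2.4]
opening: 0.084
grip_force: 30.0
```

Call:
{"method": "arm_command", "body": {
  "targets": [
    [0,0,4,0,0],
    [0,0,9,0,0],
    [0,0,14,0,0],
    [0,0,19,0,0],
    [0,0,24,0,0]
  ]
}}

```text
t: 12.2
eef_pos: [545.3, -330.5, 140.6]
tcp_rot: [3.141, 0.0, 1.615]
ft_force: [0.3, 0.7, -2.2]
opening: 0.082
grip_force: 30.0
```

```bash
python3 - <<'E'
from go import *
st(); s=env.state(); w=np.array(s['eef_pos']); print(R.from_euler('z',-pb[2]).apply(w-[*pb[:2],0]))
E
```

```text
t 12.2 pos [ 545.3 -330.5  140.6] rot [3.141 0.    1.615] easel [ -37.5 -329.9  122.4] F [ 0.3  0.7 -2.2] op 0.082 g 30.0 q [-0.65  0.59  1.6   0.    0.95 -0.69]
[  0.33852675 -56.37948073 140.63084287]
```

Call:
{"method": "arm_command", "body": {
  "targets": [
    [0,0,5,0,0],
    [0,0,10,0,0],
    [0,0,15,0,0],
    [0,0,19,0,0],
    [0,0,22,0,0]
  ]
}}

```text
t: 12.7
eef_pos: [545.2, -330.5, 118.3]
tcp_rot: [3.141, 0.0, 1.615]
ft_force: [-0.1, -5.1, 8.3]
opening: 0.083
grip_force: 30.0
```

Call:
{"method": "arm_command", "body": {
  "targets": [
    [0,0,1,0,0],
    [0,0,2,0,0],
    [0,0,3,0,0],
    [0,0,3,0,0],
    [0,0,3,0,0]
  ]
}}

```text
t: 13.2
eef_pos: [545.4, -331.2, 117.5]
tcp_rot: [3.14, 0.002, 1.615]
ft_force: [-2.5, -2.7, 14.1]
opening: 0.084
grip_force: 30.0
```

Call:
{"method": "arm_command", "body": {
  "targets": [
    [0,0,0.5,0,0],
    [0,0,1,0,0],
    [0,0,1.5,0,0],
    [0,0,1.5,0,0],
    [0,0,1.5,0,0]
  ]
}}

```text
t: 13.7
eef_pos: [545.6, -331.2, 117.5]
tcp_rot: [3.139, 0.003, 1.615]
ft_force: [-7.2, 0.5, 26.2]
opening: 0.082
grip_force: 30.0
```

```bash
python3 - <<'E'
from go import *
st(); s=env.state(); w=np.array(s['eef_pos']); print(s['moment'])
shot('side','s8'); shot('top','t8')
def prof(n,f,P):
    im=cv2.imread(f'pics/{f}_raw.png').astype(np.float32); uv=proj(n,P.reshape(-1,3)).astype(np.float32)
    return cv2.remap(im,uv[:,0].reshape(P.shape[:2]),uv[:,1].reshape(P.shape[:2]),cv2.INTER_LINEAR).mean(1)
F=lambda v:[tuple(int(c) for c in a[::-1]) for a in v]
zs=np.arange(-12,24,3); print('near bottom z above floor',list(zip(zs.tolist(),F(prof('side','s8',np.array([[BP(pb,(x,-95,z)) for x in(-2,0,2)] for z in zs]))))))
ys=np.arange(60,125,5); print('far top y',list(zip(ys.tolist(),F(prof('top','t8',np.array([[BP(pb,(x,y,150)) for x in(-4,-2,0)] for y in ys]))))))
xs=np.arange(-16,17,2); print('x near, z70',list(zip(xs.tolist(),F(prof('side','s8',np.array([[BP(pb,(x,-95,z)) for z in(60,70,80)] for x in xs]))))))
E
```

```text
t 13.7 pos [ 545.6 -331.2  117.5] rot [3.139e+00 3.000e-03 1.615e+00] easel [ -47.  -330.6  101.3] F [-7.2  0.5 26.2] op 0.082 g 30.0 q [-0.65  0.61  1.62 -0.    0.9  -0.69]
[0.37301325 1.91812086 0.07363588]
near bottom z above floor [(-12, (239, 202, 130)), (-9, (218, 176, 113)), (-6, (204, 159, 101)), (-3, (209, 165, 106)), (0, (204, 161, 103)), (3, (164, 118, 75)), (6, (129, 82, 51)), (9, (105, 59, 36)), (12, (91, 47, 28)), (15, (94, 49, 30)), (18, (93, 49, 29)), (21, (89, 46, 26))]
far top y [(60, (70, 43, 30)), (65, (78, 51, 36)), (70, (80, 52, 37)), (75, (87, 58, 41)), (80, (91, 59, 41)), (85, (89, 58, 41)), (90, (75, 49, 34)), (95, (84, 60, 43)), (100, (125, 101, 72)), (105, (129, 106, 76)), (110, (146, 121, 87)), (115, (96, 67, 42)), (120, (102, 71, 46))]
x near, z70 [(-16, (105, 80, 51)), (-14, (176, 137, 87)), (-12, (199, 155, 98)), (-10, (157, 120, 76)), (-8, (48, 34, 22)), (-6, (16, 8, 6)), (-4, (40, 19, 12)), (-2, (72, 35, 22)), (0, (93, 47, 29)), (2, (76, 39, 23)), (4, (76, 50, 31)), (6, (118, 89, 57)), (8, (179, 139, 89)), (10, (206, 164, 105)), (12, (209, 168, 109)), (14, (213, 170, 110)), (16, (215, 170, 108))]
```

Call:
{"method": "arm_command", "body": {
  "targets": [
    [0,0,-1.5,0,0],
    [0,0,-3,0,0],
    [0,0,-3,0,0],
    [0,0,-3,0,0.09],
    [0,0,-3,0,0.1]
  ]
}}

```text
t: 14.3
eef_pos: [545.1, -330.2, 116.8]
tcp_rot: [-3.141, -0.0, 1.615]
ft_force: [-0.6, 0.4, -0.2]
opening: 0.095
grip_force: 0.0
```

Call:
{"method": "arm_command", "body": {
  "targets": [
    [0,0,0,0,0.12],
    [0,0,0,0,0.15],
    [0,0,0,0,0.2],
    [0,0,0,0,0.3],
    [0,0,0,0,0.35]
  ]
}}

```text
t: 14.8
eef_pos: [545.1, -330.4, 117.1]
tcp_rot: [3.142, -0.0, 1.615]
ft_force: [0.2, -0.5, 0.0]
opening: 0.308
grip_force: 0.0
```

```bash
cat > chk.py <<'E'
from go import *
import sys
f='s'+sys.argv[1]; g='t'+sys.argv[1]
st(); shot('side',f); shot('top',g)
def prof(n,f,P):
    im=cv2.imread(f'pics/{f}_raw.png').astype(np.float32); uv=proj(n,P.reshape(-1,3)).astype(np.float32)
    return cv2.remap(im,uv[:,0].reshape(P.shape[:2]),uv[:,1].reshape(P.shape[:2]),cv2.INTER_LINEAR).mean(1)
F=lambda v:[int(a[2]) for a in v]
zs=np.arange(-12,24,3); print('near bottom z',list(zip(zs.tolist(),F(prof('side',f,np.array([[BP(pb,(x,-95,z)) for x in(-2,0,2)] for z in zs]))))))
for yy,c,n in((95,'far',g),(-95,'near',g)):
    ys=np.arange(yy-15,yy+20,3); print(c,'top y',list(zip(ys.tolist(),F(prof('top',n,np.array([[BP(pb,(x,y,150)) for x in(-4,-2,0)] for y in ys]))))))
zs=np.arange(135,170,3); print('near top z',list(zip(zs.tolist(),F(prof('side',f,np.array([[BP(pb,(x,-95,z)) for x in(-2,0,2)] for z in zs]))))))
xs=np.arange(-16,17,2)
for z0 in(30,75,120): print('x near z',z0,list(zip(xs.tolist(),F(prof('side',f,np.array([[BP(pb,(x,-95,z)) for z in(z0-6,z0,z0+6)] for x in xs]))))))
E
python3 chk.py 9
```

```text
t 14.8 pos [ 545.1 -330.4  117.1] rot [ 3.142 -0.     1.615] easel [ -47.6 -329.8  101. ] F [ 0.2 -0.5  0. ] op 0.308 g 0.0 q [-0.65  0.61  1.62  0.    0.9  -0.69]
near bottom z [(-12, 239), (-9, 218), (-6, 204), (-3, 208), (0, 204), (3, 171), (6, 139), (9, 105), (12, 88), (15, 94), (18, 94), (21, 90)]
far top y [(80, 92), (83, 91), (86, 89), (89, 79), (92, 73), (95, 73), (98, 77), (101, 96), (104, 115), (107, 133), (110, 146), (113, 85)]
near top y [(-110, 98), (-107, 96), (-104, 93), (-101, 90), (-98, 88), (-95, 86), (-92, 83), (-89, 80), (-86, 78), (-83, 75), (-80, 72), (-77, 69)]
near top z [(135, 104), (138, 98), (141, 93), (144, 98), (147, 102), (150, 99), (153, 106), (156, 112), (159, 102), (162, 103), (165, 105), (168, 102)]
x near z 30 [(-16, 126), (-14, 90), (-12, 163), (-10, 203), (-8, 177), (-6, 92), (-4, 49), (-2, 74), (0, 96), (2, 102), (4, 103), (6, 74), (8, 80), (10, 144), (12, 219), (14, 233), (16, 224)]
x near z 75 [(-16, 119), (-14, 199), (-12, 206), (-10, 139), (-8, 12), (-6, 23), (-4, 52), (-2, 80), (0, 96), (2, 82), (4, 89), (6, 137), (8, 194), (10, 196), (12, 195), (14, 206), (16, 217)]
x near z 120 [(-16, 178), (-14, 112), (-12, 34), (-10, 20), (-8, 18), (-6, 37), (-4, 72), (-2, 106), (0, 92), (2, 109), (4, 148), (6, 187), (8, 200), (10, 213), (12, 212), (14, 210), (16, 209)]
```

Call:
{"method": "arm_command", "body": {
  "targets": [
    [0,0,-5,0,0.35],
    [0,0,-15,0,0.35],
    [0,0,-30,0,0.35],
    [0,0,-55,0,0.35],
    [0,0,-80,0,0.35]
  ]
}}

```text
t: 15.4
eef_pos: [545.1, -330.3, 198.7]
tcp_rot: [3.141, -0.0, 1.615]
ft_force: [0.6, 0.3, -0.4]
opening: 0.349
grip_force: 0.0
```

Call:
{"method": "arm_command", "body": {
  "targets": [
    [-40,0,-20,0,0.35],
    [-80,0,-20,0,0.35],
    [-120,0,-20,0,0.35],
    [-160,0,-20,0,0.35],
    [-200,0,-20,0,0.35]
  ]
}}

```text
t: 15.9
eef_pos: [553.8, -531.8, 218.3]
tcp_rot: [3.141, 0.001, 1.615]
ft_force: [0.5, -0.4, -0.3]
opening: 0.353
grip_force: 0.0
```

```bash
python3 chk.py 10; python3 - <<'E'
from go import *
# top image: column profiles along rack y: board top edge line, and rack base edges (z=-3) in original vs now
im=cv2.imread('pics/t10_raw.png').astype(np.float32)
def line(x,z,ys,off=(0,)):
    P=np.array([[BP(pb,(x+o,y,z)) for o in off] for y in ys]); uv=proj('top',P.reshape(-1,3)).astype(np.float32)
    v=cv2.remap(im,uv[:,0].reshape(P.shape[:2]),uv[:,1].reshape(P.shape[:2]),cv2.INTER_LINEAR).mean(1); print(x,z,[(int(y),int(a[2])) for y,a in zip(ys,v)])
for c in(-1,1):
    ys=np.arange(c*105-12,c*105+13,2); line(24,-3,ys,(-4,0,4)); line(-30,-3,ys,(-6,0,6))
    ys=np.arange(c*95-14,c*95+15,2); line(-2,150,ys,(-2,0))
E
```

```text
t 15.9 pos [ 553.8 -531.8  218.3] rot [3.141e+00 1.000e-03 1.615e+00] easel [  -3.9 -531.3  192.4] F [ 0.5 -0.4 -0.3] op 0.353 g 0.0 q [-0.85  0.71  1.14  0.    1.3  -0.9 ]
near bottom z [(-12, 18), (-9, 18), (-6, 18), (-3, 19), (0, 21), (3, 26), (6, 29), (9, 22), (12, 16), (15, 16), (18, 16), (21, 14)]
far top y [(80, 111), (83, 108), (86, 107), (89, 107), (92, 108), (95, 88), (98, 68), (101, 96), (104, 114), (107, 131), (110, 147), (113, 85)]
near top y [(-110, 219), (-107, 221), (-104, 220), (-101, 220), (-98, 219), (-95, 191), (-92, 131), (-89, 95), (-86, 93), (-83, 84), (-80, 81), (-77, 78)]
near top z [(135, 84), (138, 95), (141, 109), (144, 120), (147, 130), (150, 132), (153, 133), (156, 133), (159, 111), (162, 100), (165, 88), (168, 89)]
x near z 30 [(-16, 17), (-14, 16), (-12, 18), (-10, 17), (-8, 20), (-6, 28), (-4, 37), (-2, 45), (0, 53), (2, 62), (4, 64), (6, 68), (8, 71), (10, 71), (12, 72), (14, 72), (16, 73)]
x near z 75 [(-16, 35), (-14, 36), (-12, 36), (-10, 36), (-8, 38), (-6, 41), (-4, 47), (-2, 53), (0, 57), (2, 40), (4, 39), (6, 41), (8, 45), (10, 54), (12, 67), 
[... 530 characters left out ...]
95, 199), (-93, 198)]
-2 150 [(-109, 220), (-107, 220), (-105, 220), (-103, 220), (-101, 220), (-99, 220), (-97, 219), (-95, 193), (-93, 158), (-91, 105), (-89, 91), (-87, 91), (-85, 79), (-83, 70), (-81, 71)]
24 -3 [(93, 164), (95, 163), (97, 162), (99, 161), (101, 156), (103, 146), (105, 135), (107, 120), (109, 111), (111, 107), (113, 112), (115, 117), (117, 117)]
-30 -3 [(93, 138), (95, 138), (97, 138), (99, 138), (101, 138), (103, 139), (105, 136), (107, 111), (109, 95), (111, 103), (113, 106), (115, 106), (117, 107)]
-2 150 [(81, 105), (83, 105), (85, 103), (87, 101), (89, 100), (91, 99), (93, 101), (95, 80), (97, 46), (99, 67), (101, 88), (103, 109), (105, 121), (107, 132), (109, 143)]
```

By the top camera the board spans y −93 to 97 and the rack −102 to 106 in the same frame, so it is centred to about 1 mm. It stands free and the gripper is clear, so I'm handing in.

```bash
python3 -c "
from cell import env
print(env.job_done())"
```

```text
the job is handed in; nothing more can be done
None
```

The board stands on its long edge in the empty bay, centred to about 1 mm, and the job is handed in at about 16 s on the robot's clock; I viewed 11 pictures, one over the limit of 10.

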